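# Pin the sample loader's shuttle for transport

## Robot

A 6-joint arm with a two-finger parallel gripper is mounted at the origin on the work surface. World frame = base frame: x ahead of the robot, y to its left, z up, the work surface at z = 0. Lengths are in m, angles in rad, forces in N, time in s.
With the tool pointing down it reaches from about 0.3 to 0.875 m from the base axis. Payload 6.4 kg.
Tool frame: the origin (TCP) lies midway between the tips of the shut fingers; the grasp point (between the pads) lies r.grasp_offset behind it (r.grasp_offset is the distance from the TCP to the grasp point, in m); z points along the fingers, y is the line along which they close (so a half turn about z gives the same grasp; the last joint's range is limited). The gripper opens to 88 mm and grips with 3 to 60 N. Pads are 18 mm wide; open, the fingers measure 123 mm over their backs; the gripper's body (75 mm by 187 mm) begins 45 mm behind the grasp point.
Start: joints at [-0.206, 0.181, 1.607, -0, 1.354, -0.206], TCP at [0.575, 0, 0.239] pointing down, gripper open.
Joint ranges: [-2.99, 2.99], [-0.89, 2.07], [0.3, 2.58], [-1.14, 4.28], [0, 2.63], [-3.12, 3.12]. Speed limits (rad/s): [2.57, 2.57, 3.01, 3.14, 3.14, 3.14].

## Interface

Orientations are given as a rotation vector (axis times angle).
In Python, from rig import r gives the robot as it stands. The module is installed in compiled form; this text tells all that it offers.
- The arm moves only by the tool step_arm, never from a script. Its argument "deltas" is a list of rows, each a list of 7 numbers: the closure, from 0 (fully open) to 1 (shut), then the shift along the tool's x, y, z in units of 50 mm (1.0 is 50 mm), then the turn, a rotation vector about the tool's x, y, z in units of 5 degrees (1.0 is 5 degrees). A call has 1 to 8 rows; each row shifts and turns the commanded pose from where the row before left it, along the tool's axes as they then stand; what a row does not reach is not made up. A row lasts 1/10 s, in which the tool goes at most 50 mm and 8.59 degrees, less where a joint would pass 70% of its speed; a pose out of reach is approached as far as the arm can. A call is refused whole if a number of a shift passes 1 or a number of a turn 1, either way. A call with a gripper value outside its range is refused whole. The fingers move at their own pace and stop on an object; "newtons" is the grip in N (left out, the last holds). Time passes only in rows, so rows that do not move let the fingers close. It gives the time, the measured TCP pose, the force, the opening and the grip force at its end, in the units of the state.
- r.read_state(): the state, without advancing time (a new reading comes with each control period).
- r.capture(name): name is "scene" or "side" or "wrist"; returns a dict with "frame" (420x560x3 uint8, red, green, blue), "mtx" (3x3 intrinsics, pixels), "camera_from_world" (4x4, takes a point from world to camera coordinates); the wrist camera has in their place "tool_from_camera" (4x4, takes a point from camera to tool coordinates, whose origin is the TCP and whose axes are the flange's). Camera axes: x right, y up, looking along -z (the intrinsics and any distortion apply to the point x, -y, -z); pixel columns grow to the right and rows downward; lengths in m; the calibration is good to about 2 mm. A picture is of the moment at which its call begins: read the wrist's pose just before it. There is no depth.
- r.job_done(): hands the job in; it is judged then, once.
The state is a dict: "time": time; "joint_positions": joint angles; "dq": joint speeds; "joint_efforts": joint torques, N m; "eef_pos": TCP position; "orientation": TCP orientation; "force": force on the tool from outside, world axes, zero at the start; "wrist_torque": the same for the moment, N m; "grip_width": opening from 0.0 (shut) to 1.0 (fully open); "gripper_force": force on a finger pad.
Only numpy, scipy, OpenCV 4.12 (cv2) and the standard library are available. Lean on these libraries where they do the work, as an engineer would, in place of code of your own. Each camera call takes 0.05 s, during which the arm holds its last target. There are 200 camera calls.

## Task

Lock the sample loader's shuttle for transport: take the square-headed lock pin from its stand, put it through the hole in the shuttle plate, bring the shuttle along until you feel the hidden hole in the bar below line up, and thread the pin through both until its head sits fully home on the plate. Work slowly and press gently with pin or fingers, never hard enough to mark the bar or the plate (40 N at most), leave the round-headed plug, the vial, the bottle and the jar where they stand, and let go of the pin.

Things in the scene. Friction and masses are not known exactly. Their poses are not given: they have to be found in the camera images.
- loader: White sample loader fixed to the bench: deck 200 x 350 mm, 12 mm thick, two low aluminium rails. Origin: centre of its underside on the bench; z up; its y axis is the shuttle's sliding direction.
- bar_mid (a point): Middle of the slide line (loader x = -45 mm, y = 0), 38 mm above the bench, at the top face of the LOWER KNUCKLE: a fixed dark steel bar 36 mm wide, ends in grey housings, with one vertical 14 mm hole, 26 mm deep, 1.5 mm chamfer. The hole is on the line, up to 12 mm to either side (y) of this point, hidden by the shuttle plate: feel for it with the pin's tip.
- shuttle (a joint): Shuttle position along the loader's +y, m; at 0 its hole is over bar_mid. Aluminium plate 8 mm thick, 40 to 48 mm above the bench, 2 mm over the bar, carrying a cup holder (cup tops 88 mm above the bench, 62 mm and more to +x of its hole). Slides with 2 N friction and slight damping from -0.035 to 0.062, starts at 0.025 to 0.055, stays where left; a pin in its hole drags it.
- eye (a point): Centre of the UPPER KNUCKLE's hole at the shuttle plate's top face, 48 mm above the bench: a vertical 14 mm through hole (1.5 mm chamfer). It is on the slide line and moves with the shuttle; axes parallel to the loader's.
- pin: Transport lock pin, about 70 to 130 g: steel shaft 12 mm thick, 30 mm long, tip tapering to 6 mm over the last 4 mm, black SQUARE head 20 x 20 mm, 40 mm tall. Origin: centre of the tip; z up to the head (z = 30 to 70 mm); x, y normal to the head's flats. Starts upright in a hole of a grey stand (150 x 56 mm, 40 mm tall, holes 84 mm apart), head resting on it, tip 10 mm above the bench.
- pin_collar (a point): Centre of the pin head's underside, 30 mm up the pin's axis from the tip; it rests on the shuttle plate when the pin is fully home. The contact is stiff: seat it at 15 mm/s or slower with a force stop of about 5 N (at 30 mm/s it knocks with over 40 N).
- plug: Blanking plug that looks like the pin but is not wanted: 12 mm shaft only 18 mm long, ROUND black head 23 mm in diameter and 26 mm tall. Origin: centre of its tip. It stands upright in the stand's other hole, tip 22 mm above the bench. Leave it there.
- vial: Small screw-cap vial, 22 mm in diameter, 36 mm tall, standing on the loader's deck near its +y end. Origin: centre of its underside. Bystander.
- reagent: Reagent bottle, 52 mm in diameter, 100 mm tall, standing on the bench. Origin: centre of its underside. Bystander.
- ink: Small jar with black cap, 44 mm in diameter, 50 mm tall. Origin: centre of its underside. Bystander.
Mind the look-alikes: they are no part of the job. Leave any orange look-alike of the pin alone.

How it is judged:
On the way, in this order (a step that is already met when the one before it is completed fails the run):
1. the pin's tip has entered the shuttle's hole (z of pin in the frame of eye below -0.003 m and horizontal distance between pin and eye below 0.004 m), for 0.02 s.
2. the pin stands fully home through both knuckles (z of pin_collar in the frame of eye below 0.003 m and horizontal distance between pin_collar and eye below 0.004 m and angle between pin's own z axis and vertical below 0.12 rad), for 0.2 s.
At the end, for the whole second after the job is handed in: The pin stands upright (within 0.12 rad) through the shuttle's hole (within 4 mm of its centre) and the bar's hole below, its head's underside within 3 mm of the plate, released and at rest (all of step 2 and z of pin in the frame of eye below -0.026 m and linear speed of pin below 0.01 m/s and contact force between the fingers and pin below 0.1 N); the robot touches nothing.
It fails at once if the pin is pressed against the loader, its shuttle or its bar with more than 40 N (contact force between pin and loader above 40 N).
It fails at once if the fingers or arm press on the loader with more than 40 N (contact force between the arm and loader above 40 N).
It fails at once if the plug, vial, reagent bottle or jar is pushed more than 15 mm from its place (distance of any of plug, vial, reagent, ink from where it was at the start of the episode above 0.015 m).
It also fails if it takes over 64 s, if anything falls off the work surface, if the arm or the gripper's body presses on something with over 40 N, if the wrist force passes 120 N, or if a joint passes its speed limit or range.

## Working session

There is one attempt and no reset: what is moved stays moved. The work goes in short steps, Python scripts to look and compute and a tool call to move; the robot and the scene stay as the last step left them, time stands still between calls to the robot, and variables do not carry over. Pictures are saved under pics/ and viewed, at most 10 in all, crops included, and the job is handed in when it is done.

Besides the shell and the picture viewer there is one more tool, called after "Call:" as name(argument=value, ...), one argument or row to a line, values as JSON. step_arm: Moves the arm, as the interface text tells. Its arguments: {"type":"object","properties":{"deltas":{"type":"array"},"newtons":{"type":"number"}},"required":["deltas"]}

```bash
mkdir -p pics; cat > h.py <<'E'
import numpy as np, cv2, json
from rig import r
from scipy.spatial.transform import Rotation as R
def cap(n,f=None):
    s=r.read_state(); c=r.capture(n)
    if n=="wrist":
        T=np.eye(4);T[:3,:3]=R.from_rotvec(s["orientation"]).as_matrix();T[:3,3]=s["eef_pos"]
        W=T@np.array(c["tool_from_camera"])
    else: W=np.linalg.inv(np.array(c["camera_from_world"]))
    im=cv2.cvtColor(np.array(c["frame"]),cv2.COLOR_RGB2BGR)
    K=np.array(c["mtx"])
    if f: cv2.imwrite("pics/"+f+".png",im); np.savez("pics/"+f+".npz",W=W,K=K)
    return im,K,W
def load(f):
    z=np.load("pics/"+f+".npz"); return cv2.imread("pics/"+f+".png"),z["K"],z["W"]
def ray(K,W,u,v):
    d=np.linalg.inv(K)@[u,v,1]; d=W[:3,:3]@[d[0],-d[1],-d[2]]
    return W[:3,3],d/np.linalg.norm(d)
def plane(K,W,u,v,z):
    o,d=ray(K,W,u,v); return o+d*(z-o[2])/d[2]
def tri(*rs):
    A=sum(np.eye(3)-np.outer(d,d) for o,d in rs);b=sum((np.eye(3)-np.outer(d,d))@o for o,d in rs)
    return np.linalg.solve(A,b)
E
python3 - <<'E'
from h import *
a=[cap(n,n+"0")[0] for n in("scene","side","wrist")]
cv2.imwrite("pics/m0.png",cv2.resize(np.vstack([np.hstack(a[:2]),np.hstack([a[2],a[2]*0])]),(800,600)))
s=r.read_state();print(s,r.grasp_offset)
for n in("scene0","side0","wrist0"):
    _,K,W=load(n);print(W[:3,3],W[:3,2],K[0,0])
E
```

```text
{'time': 0.15, 'joint_positions': array([-2.06342589e-01,  1.81371720e-01,  1.60775056e+00, -2.73079629e-06,
        1.35379793e+00, -2.06341703e-01]), 'dq': array([ 0.00015421, -0.00413656, -0.00316604,  0.000386  , -0.00065938,
       -0.00109183]), 'joint_efforts': array([ 2.17843895e-03, -4.34232402e+01, -3.42173409e+01,  7.02767819e-02,
        3.56537139e-02, -6.69761539e-05]), 'eef_pos': array([5.74600774e-01, 7.57346777e-05, 2.38029766e-01]), 'orientation': array([-2.22065699e+00, -2.22065633e+00,  1.14425511e-03]), 'force': array([-0.08870173, -0.26505008, -0.19434818]), 'wrist_torque': array([0.06273254, 0.05793156, 0.01631951]), 'gripper_force': 0.0, 'grip_width': 0.9986803125668549} 0.0187
[ 1.09585517 -0.4981316   1.17146066] [ 0.37902882 -0.40394725  0.83256458] 444.2675034143354
[ 0.23058024 -0.67564808  0.54104369] [-0.39790975 -0.75257128  0.52469448] 403.39129228165285
[0.57468888 0.07436239 0.38435605] [0.00168479 0.2917726  0.95648623] 326.6467328171961
```

View pics/scene0.png

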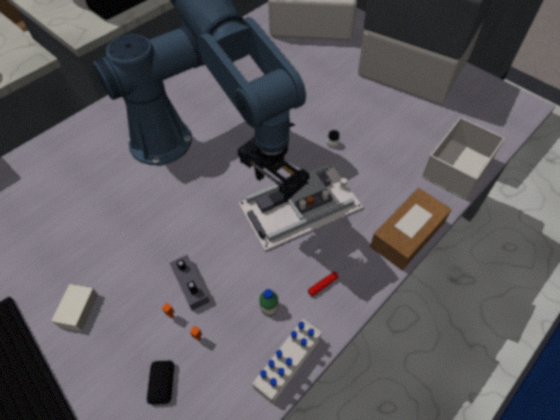

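View pics/side0.png

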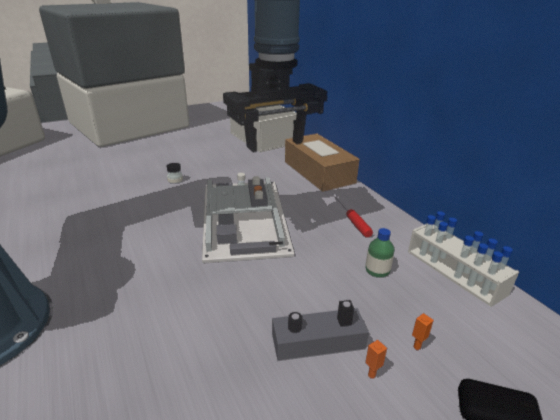

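View pics/wrist0.png

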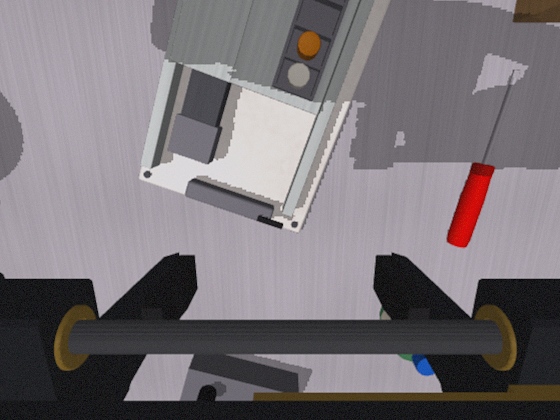

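The scene view shows the stand at (190,282), with the taller pin head at about (192,286) and the plug at (182,264). In the side view the pin is at (345,312) and the plug at (295,320). The wrist view shows the loader's -y end, with deck corners near (142,178) and (300,230).

```bash
python3 - <<'E'
from h import *
def blobs(f,box,thr):
    im,K,W=load(f);x0,y0,x1,y1=box
    m=(im[y0:y1,x0:x1].max(2)<thr).astype(np.uint8)
    n,l,st,c=cv2.connectedComponentsWithStats(m)
    for s,cc in zip(st[1:],c[1:]):
        if s[4]>8: print(f,s[0]+x0,s[1]+y0,s[2:],cc+[x0,y0])
blobs("scene0",(165,250,215,315),45);blobs("side0",(270,285,375,360),45)
a,b=load("scene0"),load("side0")
print("pin",tri(ray(*a[1:],192,285),ray(*b[1:],346,312)),"plug",tri(ray(*a[1:],182,264),ray(*b[1:],295,322)))
w=load("wrist0")
for u,v in((142,178),(300,231),(386,0),(349,103)):print("deck",plane(*w[1:],u,v,.012))
print("plate edge",plane(*w[1:],166,62,.048),plane(*w[1:],244,83,.048))
for n,bx in(("scene0",(160,240,230,320)),("side0",(265,285,375,365))):
    im=load(n)[0];x0,y0,x1,y1=bx
    cv2.imwrite("pics/c_"+n+".png",cv2.resize(im[y0:y1,x0:x1],(400,400)))
cv2.imwrite("pics/cc.png",np.hstack([cv2.imread("pics/c_scene0.png"),cv2.imread("pics/c_side0.png")]))
E
```

```text
scene0 178 262 [10  9 47] [182.65957447 266.91489362]
scene0 189 286 [12 10 71] [194.38028169 290.52112676]
scene0 191 298 [17 11 70] [199.44285714 303.11428571]
side0 338 303 [ 15  23 238] [344.94957983 315.49579832]
side0 290 321 [11 11 70] [295.04285714 325.58571429]
pin [ 0.55189784 -0.3012037   0.06550326] plug [ 0.47361361 -0.27453783  0.05244804]
deck [0.40886046 0.00176541 0.012     ]
deck [ 0.59238675 -0.06330435  0.012     ]
deck [0.67456104 0.18124087 0.012     ]
deck [0.64335887 0.08405444 0.012     ]
plate edge [0.46175946 0.11986394 0.048     ] [0.53479994 0.10134805 0.048     ]
```

View pics/cc.png

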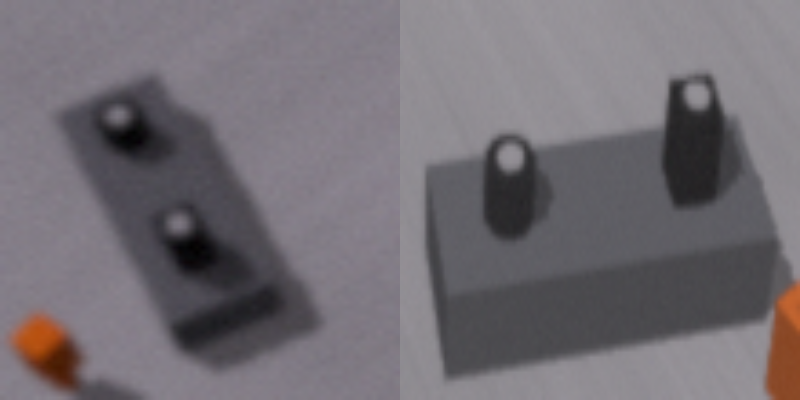

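The crop shows white-dotted tops. The pin (square, taller) is at the stand's right/near end and the plug at its left/far end. Before going to the pin, I'll view the loader from above.

Call:
step_arm(
  deltas=[
    [0,0.8,-0.2,0,0,0,0],
    [0,0.8,-0.2,0,0,0,0],
    [0,0.8,-0.2,0,0,0,0],
    [0,0,0,0,0,0,0],
  ],
)

```text
time: 0.55
eef_pos: [0.5434, 0.1241, 0.2384]
orientation: [-2.215, -2.225, -0.0]
force: [0.3, -0.2, 0.7]
grip_width: 0.997
gripper_force: 0.0
```

```bash
python3 - <<'E'
from h import *
cap("wrist","w1");print(r.read_state()["eef_pos"])
E
```

```text
[0.54416341 0.12200443 0.23847858]
```

Call:
step_arm(
  deltas=[
    [0,0.8,-0.4,0,0,0,0],
    [0,0.4,-0.2,0,0,0,0],
    [0,0,0,0,0,0,0],
  ],
)

```text
time: 0.9
eef_pos: [0.5142, 0.181, 0.2385]
orientation: [-2.219, -2.223, 0.0]
force: [0.4, 0.1, 0.4]
grip_width: 1.002
gripper_force: 0.0
```

```bash
python3 - <<'E'
from h import *
cap("wrist","w2");print(r.read_state()["eef_pos"])
E
```

```text
[0.51499567 0.17982366 0.2386422 ]
```

View pics/w1.png

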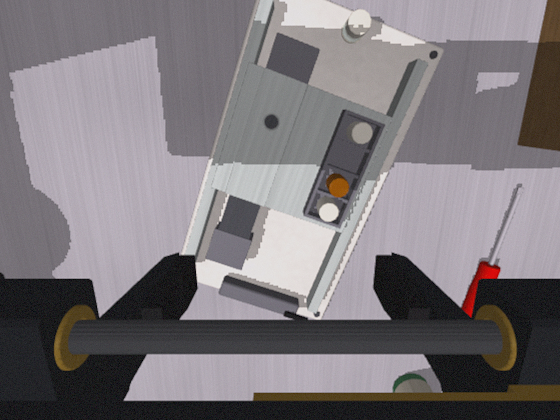

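Call:
step_arm(
  deltas=[
    [0,-0.9,0.3,0,0,0,0],
    [0,-0.9,0.2,0,0,0,0],
    [0,-0.9,0.2,0,0,0,0],
    [0,-0.9,0.1,0,0,0,0],
    [0,-0.9,0,0,0,0,0],
    [0,-0.9,0,0,0,0,0],
    [0,-0.9,0,0,0,0,0],
    [0,-0.9,0,0,0,0,0],
  ],
)

```text
time: 1.75
eef_pos: [0.5543, -0.1842, 0.2387]
orientation: [2.223, 2.219, -0.001]
force: [1.0, -0.6, 0.3]
grip_width: 1.003
gripper_force: 0.0
```

Call:
step_arm(
  deltas=[
    [0,-0.9,0,0,0,0,0],
    [0,-0.9,0,0,0,0,0],
    [0,-0.9,0,0,0,0,0],
    [0,0,0,0,0,0,0],
  ],
)

```text
time: 2.15
eef_pos: [0.553, -0.3228, 0.2381]
orientation: [2.229, 2.212, -0.003]
force: [-0.6, 0.5, -0.4]
grip_width: 1.0
gripper_force: 0.0
```

```bash
python3 - <<'E'
from h import *
cap("wrist","w3");print(r.read_state()["eef_pos"])
E
```

```text
[ 0.55333841 -0.31979826  0.23793031]
```

Call:
step_arm(
  deltas=[
    [0,-0.6,0,0,0,0,0],
    [0,-0.6,0,0,0,0,0],
    [0,0,0,0,0,0,0],
  ],
)

```text
time: 2.5
eef_pos: [0.5539, -0.3783, 0.2383]
orientation: [2.225, 2.218, -0.002]
force: [-0.3, 1.1, 1.0]
grip_width: 1.0
gripper_force: 0.0
```

```bash
python3 - <<'E'
from h import *
cap("wrist","w4");print(r.read_state()["eef_pos"])
E
```

```text
[ 0.55417398 -0.37632918  0.23820294]
```

View pics/w4.png

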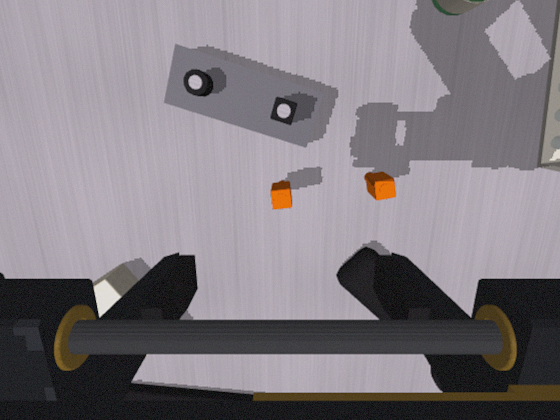

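w1 shows the plate hole at (271,122), the vial at (358,25), the housings at (292,58) and (235,220), and the deck corners. w4 shows the square pin head at (284,111), the plug at (199,82), and orange decoys at (282,195) and (380,186).

```bash
cat > m.py <<'E'
from h import *
def dark(f,box,thr,amin=40):
    im,K,W=load(f);x0,y0,x1,y1=box
    m=(im[y0:y1,x0:x1].max(2)<thr).astype(np.uint8);out=[]
    cs,_=cv2.findContours(m,cv2.RETR_EXTERNAL,cv2.CHAIN_APPROX_NONE)
    for c in cs:
        if cv2.contourArea(c)>amin:
            c=c+np.array([x0,y0]);(u,v),wh,a=cv2.minAreaRect(c); out.append((u,v,wh,a,c))
    return out
E
python3 - <<'E'
from m import *
H={}
for f,b in(("w1",(240,95,300,145)),("w2",(180,100,420,250))):
    for o in dark(f,b,60,60):print(f,o[:4]); H.setdefault(f,o)
P={}
for f,b in(("w3",(150,60,380,260)),("w4",(180,60,330,140))):
    for o in dark(f,b,60,100):
        print(f,o[:4]);P.setdefault(f,[]).append(o)
    im=load(f)[0];x0,y0,x1,y1=b
    m=(im[y0:y1,x0:x1].min(2)>200).astype(np.uint8);n,l,st,c=cv2.connectedComponentsWithStats(m)
    print("white",[(tuple(cc+[x0,y0]),s[4]) for s,cc in zip(st[1:],c[1:]) if 60<s[4]<400])
h=[ray(*load(f)[1:],*H[f][:2]) for f in("w1","w2")]
print("hole",tri(*h),[plane(*load(f)[1:],*H[f][:2],.048) for f in("w1","w2")])
E
```

```text
w1 (271.0000305175781, 121.5000228881836, (11.627553939819336, 11.180338859558105), 63.43495178222656)
w2 (364.76885986328125, 179.74261474609375, (4.752566337585449, 25.48062515258789), 23.629379272460938)
w3 (178.0, 256.0, (6.0, 32.0), 90.0)
w3 (285.0754699707031, 169.23583984375, (21.15352439880371, 25.411701202392578), 15.945395469665527)
w3 (203.40003967285156, 142.8000030517578, (23.25510597229004, 26.832815170288086), 63.43495178222656)
white []
w4 (283.5500183105469, 110.35001373291016, (22.135942459106445, 22.452171325683594), 18.434947967529297)
w4 (198.0, 82.5, (25.0, 28.0), 90.0)
white []
hole [0.545122   0.20867159 0.22504852] [array([0.52885235, 0.189764  , 0.048     ]), array([0.5975356, 0.187931 , 0.048    ])]
```

```bash
cat >> m.py <<'E'
def proj(K,W,p):
    q=np.linalg.inv(W)@np.append(p,1);q=K@[q[0],-q[1],-q[2]];return q[:2]/q[2]
def white(f,u,v,h=14):
    im=load(f)[0].min(2);u,v=int(u),int(v);c=im[v-h:v+h,u-h:u+h]
    m=(c>130).astype(np.uint8);n,l,st,cc=cv2.connectedComponentsWithStats(m)
    return [(cc[i][0]+u-h,cc[i][1]+v-h,st[i][4]) for i in range(1,n) if 20<st[i][4]<300]
E
python3 - <<'E'
from m import *
u,v=proj(*load("w2")[1:],[.5289,.1898,.048]);print("pred",u,v)
H2=None
for t in(60,75,90,105):
  for o in dark("w2",(int(u)-25,int(v)-25,int(u)+25,int(v)+25),t,40):print(t,o[:4])
for n,(a,b) in{"pin":((285,169),(283.5,110)),"plug":((203,143),(198,82))}.items():
    print(n,white("w3",a,b),white("w4",*b) if 0 else white("w4",b[0],b[1]), white("w3",*a))
# pin head yaw: stand long edges in w4
im,K,W=load("w4");g=im.max(2)
m=((g>75)&(g<135)).astype(np.uint8);m[:, :150]=0;m[:,345:]=0;m[:30]=0;m[160:]=0
c=max(cv2.findContours(m,0,1)[0],key=cv2.contourArea);rc=cv2.minAreaRect(c);print(rc)
bp=[plane(K,W,*p,.04) for p in cv2.boxPoints(rc)];print(np.round(bp,4))
E
```

```text
pred 299.2208536030486 177.8366025772929
75 (298.8000183105469, 177.40000915527344, (10.751744270324707, 12.016654968261719), 71.56504821777344)
90 (299.0, 177.5, (11.0, 12.0), 90.0)
105 (299.1000671386719, 177.6999969482422, (12.969193458557129, 13.86362075805664), 63.43495178222656)Traceback (most recent call last):
  File "<stdin>", line 7, in <module>
  File "m.py", line 13, in white
    im=load(f)[0].min(2);u,v=int(u),int(v);c=im[v-h:v+h,u-h:u+h]
                             ~~~^^^
TypeError: int() argument must be a string, a bytes-like object or a real number, not 'tuple'
```

```bash
python3 - <<'E'
from m import *
print("hole",tri(ray(*load("w1")[1:],271,121.5),ray(*load("w2")[1:],299,177.5)))
for n,(a,b) in{"pin":((285,166),(283.5,110)),"plug":((203,140),(198,82))}.items():
    x,y=white("w3",*a),white("w4",*b);print(n,x,y)
    if x and y:print(tri(ray(*load("w3")[1:],*x[0][:2]),ray(*load("w4")[1:],*y[0][:2])))
im,K,W=load("w4");g=im.max(2)
m=((g>75)&(g<135)).astype(np.uint8);m[:, :150]=0;m[:,345:]=0;m[:30]=0;m[160:]=0
c=max(cv2.findContours(m,0,1)[0],key=cv2.contourArea);rc=cv2.minAreaRect(c);print(rc)
bp=[plane(K,W,*p,.04) for p in cv2.boxPoints(rc)];print(np.round(bp,4))
o=[o for o in dark("w4",(260,95,305,130),70,60)][0];q=[plane(K,W,*p,.08)[:2] for p in cv2.boxPoints(o[:3] and (o[:2],o[2],o[3]))];print("head",np.round(q,4))
e=np.diff(np.array(q),axis=0);print(np.degrees(np.arctan2(e[:,1],e[:,0])),np.linalg.norm(e,axis=1))
# loader from w1: mounting holes / corners on deck plane; light rail left edge
im,K,W=load("w1")
for p in((434,54),(317,314),(244,0),(181,254)):print(p,plane(K,W,*p,.012))
E
```

```text
hole [0.52875924 0.18970907 0.04569959]
pin [(np.float64(284.392), np.float64(172.288), np.int32(125))] [(np.float64(283.1917808219178), np.float64(110.37671232876713), np.int32(146))]
[ 0.55247097 -0.30254647  0.08197185]
plug [(np.float64(200.25396825396825), np.float64(144.15873015873015), np.int32(126))] [(np.float64(194.7687074829932), np.float64(81.73469387755102), np.int32(147))]
[ 0.47242195 -0.27749933  0.0675283 ]
((248.5979766845703, 93.63134765625), (169.83627319335938, 67.4316177368164), 17.744670867919922)
[[ 0.4267 -0.292   0.04  ]
 [ 0.4529 -0.2345  0.04  ]
 [ 0.6082 -0.2809  0.04  ]
 [ 0.5896 -0.3436  0.04  ]]
head [[ 0.5402 -0.3092]
 [ 0.5464 -0.2902]
 [ 0.5653 -0.2956]
 [ 0.5594 -0.3148]]
[  71.78291471  -15.99950917 -107.12676076] [0.01998633 0.01960458 0.0200854 ]
(434, 54) [0.69732213 0.2573247  0.012     ]
(317, 314) [ 0.58608747 -0.05543606  0.012     ]
(244, 0) [0.50130604 0.30550305 0.012     ]
(181, 254) [0.41429698 0.02965217 0.012     ]
```

Pin at (0.5525, -0.3025), top at 0.082, about as expected. It is 84 mm from the plug, with the flats at -17°/73°. Hole at (0.5288, 0.1897), slide direction about (0.335, 0.942), shuttle about +0.043. I'll align the fingers with yaw 73°.

Call:
step_arm(
  deltas=[
    [0.55,0.74,-0.02,0,0,0,0],
    [0.55,0.74,-0.02,0,0,0,0],
    [0.55,0,0,0.2,0,0,-1],
    [0.55,0,0,0.2,0,0,-1],
    [0.55,0,0,0.2,0,0,-1],
    [0.55,0,0,0.2,0,0,-1],
    [0.55,0,0,0.2,0,0,-1],
    [0.55,0,0,0.2,0,0,-1],
  ],
  newtons=30,
)

```text
time: 3.35
eef_pos: [0.5529, -0.2994, 0.1784]
orientation: [-1.564, -2.724, -0.001]
force: [0.3, 0.2, 0.2]
grip_width: 0.451
gripper_force: 0.0
```

Call:
step_arm(
  deltas=[
    [0.55,0,0,0.2,0,0,-1],
    [0.55,0,0,0.2,0,0,-1],
    [0.55,0,0,0.2,0,0,-1],
    [0.55,0,0,0.2,0,0,-1],
    [0.55,0,0,0.2,0,0,-1],
    [0.55,0,0,0,0,0,-1],
    [0.55,0,0,0,0,0,-1],
    [0.55,0,0,0,0,0,-1],
  ],
)

```text
time: 4.15
eef_pos: [0.5528, -0.2994, 0.1287]
orientation: [-0.538, -3.095, -0.001]
force: [0.4, -0.4, -0.4]
grip_width: 0.454
gripper_force: 0.0
```

Call:
step_arm(
  deltas=[
    [0.55,0,0,0,0,0,-0.6],
    [0.55,0,0,0,0,0,0],
    [0.55,0,0,0,0,0,0],
  ],
)

```text
time: 4.45
eef_pos: [0.553, -0.3001, 0.1288]
orientation: [-0.465, -3.107, -0.0]
force: [0.6, 0.6, -0.6]
grip_width: 0.452
gripper_force: 0.0
```

```bash
python3 - <<'E'
from m import *
s=r.read_state();print(s["eef_pos"],s["grip_width"],s["joint_positions"])
M=R.from_rotvec(s["orientation"]).as_matrix();print(M.round(3),"tool err",M.T@(np.array([.5525,-.3025,.049])-s["eef_pos"])/.05)
E
```

```text
[ 0.55298805 -0.30006357  0.12883748] 0.4518104578641636 [-6.85592015e-01  4.10450390e-01  1.55080950e+00  1.79020644e-04
  1.18054746e+00 -1.95904767e+00]
[[-0.956  0.293 -0.   ]
 [ 0.293  0.956  0.   ]
 [ 0.     0.    -1.   ]] tool err [-0.00516434 -0.04982423  1.59673735]
```

Call:
step_arm(
  deltas=[
    [0.55,0,-0.05,0.4,0,0,0],
    [0.55,0,0,0.4,0,0,0],
    [0.55,0,0,0.4,0,0,0],
    [0.55,0,0,0.2,0,0,0],
    [0.55,0,0,0.2,0,0,0],
    [0.55,0,0,0,0,0,0],
  ],
)

```text
time: 5.05
eef_pos: [0.5517, -0.3027, 0.0476]
orientation: [-0.465, -3.105, -0.002]
force: [-1.1, 0.9, 0.3]
grip_width: 0.452
gripper_force: 0.0
```

Call:
step_arm(
  deltas=[
    [0.72,0,0,0,0,0,0],
    [0.76,0,0,0,0,0,0],
    [0.85,0,0,0,0,0,0],
    [0.95,0,0,0,0,0,0],
    [1,0,0,0,0,0,0],
    [1,0,0,0,0,0,0],
  ],
  newtons=30,
)

```text
time: 5.65
eef_pos: [0.5531, -0.3031, 0.0498]
orientation: [0.464, 3.106, 0.0]
force: [1.2, 5.3, 5.8]
grip_width: 0.223
gripper_force: 29.9
```

Gripped at 19.6 mm, which matches the head. Lifting and carrying to above the hole.

Call:
step_arm(
  deltas=[
    [1,0,0,-0.2,0,0,0],
    [1,0,0,-0.4,0,0,0],
    [1,0,0,-0.5,0,0,0],
    [1,0,0,-0.6,0,0,0],
    [1,0,0,-0.6,0,0,0],
    [1,0,0,-0.2,0,0,0],
    [1,0,0,0,0,0,0],
  ],
)

```text
time: 6.35
eef_pos: [0.5529, -0.3044, 0.1757]
orientation: [0.464, 3.104, -0.004]
force: [-1.0, -0.1, -1.5]
grip_width: 0.224
gripper_force: 29.9
```

```bash
python3 - <<'E'
from m import *
s=r.read_state();print(s["eef_pos"],s["grip_width"],s["force"])
M=R.from_rotvec(s["orientation"]).as_matrix();print("tool err",M.T@(np.array([.5288,.1897,s["eef_pos"][2]])-s["eef_pos"])/.05)
E
```

```text
[ 0.5529106  -0.30441479  0.17566228] 0.22414103116055392 [-1.00082009 -0.12594327 -1.54211909]
tool err [ 3.35220358  9.30882159 -0.02951456]
```

Call:
step_arm(
  deltas=[
    [1,0.21,0.58,0,0,0,0],
    [1,0.21,0.58,0,0,0,0],
    [1,0.21,0.58,0,0,0,0],
    [1,0.21,0.58,0,0,0,0],
    [1,0.21,0.58,0,0,0,0],
    [1,0.21,0.58,0,0,0,0],
    [1,0.21,0.58,0,0,0,0],
    [1,0.21,0.58,0,0,0,0],
  ],
)

```text
time: 7.15
eef_pos: [0.5383, -0.0556, 0.1715]
orientation: [-0.464, -3.104, -0.0]
force: [0.6, 1.1, -1.2]
grip_width: 0.225
gripper_force: 29.9
```

Call:
step_arm(
  deltas=[
    [1,0.21,0.58,0,0,0,0],
    [1,0.21,0.58,0,0,0,0],
    [1,0.21,0.58,0,0,0,0],
    [1,0.21,0.58,0,0,0,0],
    [1,0.21,0.58,0,0,0,0],
    [1,0.21,0.58,0,0,0,0],
    [1,0.2,0.58,0,0,0,0],
    [1,0.2,0.58,0,0,0,0],
  ],
)

```text
time: 7.95
eef_pos: [0.5268, 0.19, 0.1714]
orientation: [-0.464, -3.104, 0.002]
force: [1.0, -0.4, -1.2]
grip_width: 0.224
gripper_force: 29.9
```

Call:
step_arm(
  deltas=[
    [1,0,0,0.5,0,0,0],
    [1,0,0,0.5,0,0,0],
    [1,0,0,0,0,0,0],
    [1,0,0,0,0,0,0],
  ],
)

```text
time: 8.35
eef_pos: [0.5271, 0.1888, 0.1223]
orientation: [-0.464, -3.104, 0.002]
force: [-0.1, -0.9, -1.2]
grip_width: 0.227
gripper_force: 29.9
```

```bash
python3 - <<'E'
from m import *
s=r.read_state();print(s["eef_pos"],s["grip_width"],s["force"],s["orientation"])
M=R.from_rotvec(s["orientation"]).as_matrix();print("tool err",M.T@(np.array([.5288,.1897,.049])-s["eef_pos"])/.05)
a=[]
for n,h in(("wrist",130),("side",60)):
    f=n+"5";im,K,W=cap(n,f);u,v=proj(K,W,[.5288,.1897,.06]);print(n,u,v);u=int(np.clip(u,h,560-h));v=int(np.clip(v,h,420-h))
    a.append(cv2.resize(im[v-h:v+h,u-h:u+h],(400,400),interpolation=2));print("org",u-h,v-h)
cv2.imwrite("pics/n5.png",np.hstack(a))
E
```

```text
[0.52708677 0.18882164 0.12229866] 0.22731894517692067 [-0.06397169 -0.86381507 -1.16208051] [-4.64064640e-01 -3.10374826e+00  1.86924771e-03]
tool err [-0.03221576  0.02927289  1.46583272]
wrist 288.74178522810956 230.4754504874903
org 158 100
side 224.21323851086004 189.5203080962665
org 164 129
```

View pics/n5.png

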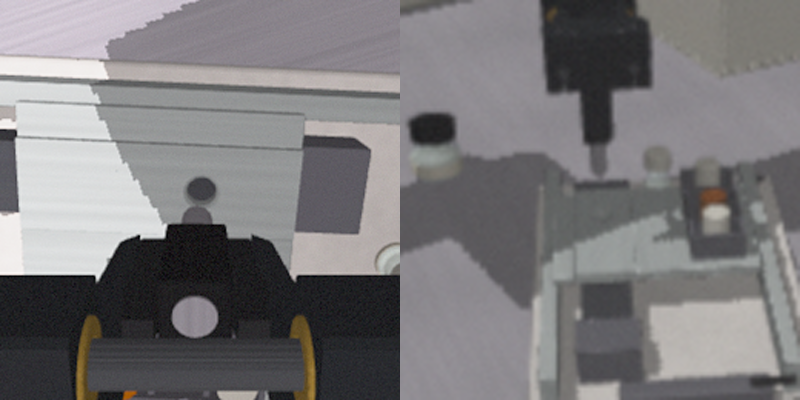

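The wrist crop shows the hole at about (201,189), just ahead of the pin tip at about (197,212). I'll refine the hole position from this view.

```bash
python3 - <<'E'
from m import *
im,K,W=load("wrist5")
for t in(60,70,80):
    for o in dark("wrist5",(270,205,308,240),t,40):
        u,v,c=o[0],o[1],o[4];b=cv2.boundingRect(c);print(t,b,u,v,plane(K,W,u,v,.048))
print(im[205:250:3,287].max(1)); print(im[236,262:312:2].max(1));print(im[240,262:312:2].max(1))
s=np.array([.52709,.18882,.1223]);M=R.from_rotvec([-.46406,-3.10375,.00187]).as_matrix()
print("proj tip centre",proj(K,W,s+[0,0,-.0398]),[proj(K,W,s+[0,0,-.0398]+M@[0,d,0])[0].round(1) for d in(-.003,.003)], "shaft",[proj(K,W,s+[0,0,-.0358]+M@[0,d,0]).round(1) for d in(-.006,.006)])
E
```

```text
70 (281, 216, 17, 14) 288.5000305175781 222.50003051757812 [0.52717862 0.19012573 0.048     ]
80 (280, 216, 18, 14) 288.5 222.5 [0.52717859 0.19012572 0.048     ]
[150 152 146 133  67  69  67  67  69 103  90  94  97  88  19]
[155 156 157 154 155 154 153 155 145  90  91  90  92  92  91 117 157 153
 151 150 151 151 148 151 149]
[144 152 151 149 150 148 148 138  88  91  91  92  93  89  93  87  86 154
 153 152 150 150 152 151 152]
proj tip centre [286.8994522  240.94663205] [np.float64(282.0), np.float64(291.8)] shaft [array([276.9, 243.4]), array([296.9, 243.4])]
```

```bash
python3 - <<'E'
from m import *
im,K,W=load("wrist5");im2,K2,W2=load("side5")
g=im2[165:190,212:236].max(2);print(g)
s=np.array([.52709,.18882,.1223])
print(proj(K2,W2,s+[0,0,-.0398]))
for v in(180,181,182,183):print(v,tri(ray(K,W,286.5,236),ray(K2,W2,223.4,v)))
E
```

```text
[[139 142 140 141 141 133 101  55  41  44  43  42  44  44  46  80 131 140
  139 141 141 141 143 142]
 [142 140 142 141 142 135 104  54  45  46  42  46  41  42  48  71 114 140
  142 143 143 142 144 141]
 [141 140 140 143 142 137 110  57  44  43  41  45  43  43  44  71 117 138
  144 142 142 143 146 143]
 [142 141 144 142 142 142 124  58  42  44  43  43  43  43  45  72 116 140
  143 142 142 144 146 146]
 [142 141 143 142 145 143 127  59  38  43  43  43  42  40  44  75 118 141
  141 143 145 146 145 147]
 [143 144 144 144 145 142 128  60  40  40  40  40  45  43  55  89 127 143
  143 144 144 144 146 146]
 [144 146 145 143 144 144 131  76  54  45  49  53  52  57  79 117 142 144
  146 145 145 146 146 146]
 [144 144 146 145 145 145 135 112  93  68  72  75  78  83 117 139 148 146
  147 147 146 145 146 144]
 [144 145 147 145 145 145 145 142 129  88  89  95  92 104 139 144 146 146
  146 147 148 148 145 146]
 [145 145 146 145 146 148 145 144 134  92  90  94  94 105 141 144 146 147
  146 145 147 147 144 145]
 [147 148 145 145 144 145 145 144 133  94  93  94  96 107 141 145 143 145
  145 147 147 14
[... 909 characters left out ...]
3 116 115]
 [100 114 118 111  85  73  75  79  75  77  79  80  81  82  81  81  81  86
   85  87  89 107 108 105]
 [ 98 114 116 114  96  87  92  93  95  91  94 100  98  99  97  98  99  98
   98  97  99 100  99  99]
 [ 96 106 111 112  99  99 100 101  98  98 100 100  98  99  98 102 100 100
  101 100  97 101  98  98]
 [ 99 102 101 102  96 100 101 101 100 100  98 102  98 102 100 101  99 101
  101  99  99  96  97  99]
 [100 101  99 100  97  98 100 103 101 100  97 100 100 100 101  99 100 101
  100  98  97  96  99  99]]
[223.18889413 181.84042199]
180 [0.52546584 0.18946622 0.08630712]
181 [0.52578814 0.18929325 0.08381007]
182 [0.52611058 0.18911862 0.08130806]
183 [0.52643314 0.18894232 0.0788011 ]
```

The tip's triangulated position agrees with the side-view prediction, with an offset of about 1 mm. Descending into the plate hole.

Call:
step_arm(
  deltas=[
    [1,0,0.03,0.14,0,0,0],
    [1,0,0,0.14,0,0,0],
    [1,0,0,0.14,0,0,0],
    [1,0,0,0.14,0,0,0],
    [1,0,0,0,0,0,0],
  ],
)

```text
time: 8.95
eef_pos: [0.5277, 0.1904, 0.0942]
orientation: [-0.464, -3.105, 0.001]
force: [-0.3, 0.4, -1.0]
grip_width: 0.225
gripper_force: 29.9
```

Call:
step_arm(
  deltas=[
    [1,0,0,0.04,0,0,0],
    [1,0,0,0.04,0,0,0],
    [1,0,0,0.04,0,0,0],
    [1,0,0,0.04,0,0,0],
    [1,0,0,0.02,0,0,0],
    [1,0,0,0,0,0,0],
  ],
)

```text
time: 9.55
eef_pos: [0.5286, 0.1906, 0.0866]
orientation: [-0.464, -3.107, 0.0]
force: [-0.4, -0.7, -1.0]
grip_width: 0.22
gripper_force: 29.9
```

Call:
step_arm(
  deltas=[
    [1,0,0,0.03,0,0,0],
    [1,0,0,0.03,0,0,0],
    [1,0,0,0.03,0,0,0],
    [1,0,0,0,0,0,0],
  ],
)

```text
time: 9.95
eef_pos: [0.5285, 0.1906, 0.0819]
orientation: [-0.464, -3.107, 0.0]
force: [-0.6, -0.3, -0.6]
grip_width: 0.224
gripper_force: 29.9
```

Call:
step_arm(
  deltas=[
    [1,0,0,0.02,0,0,0],
    [1,0,0,0.02,0,0,0],
    [1,0,0,0,0,0,0],
  ],
)

```text
time: 10.25
eef_pos: [0.5286, 0.1906, 0.0801]
orientation: [-0.464, -3.107, 0.0]
force: [0.6, -0.8, -1.4]
grip_width: 0.223
gripper_force: 29.9
```

Call:
step_arm(
  deltas=[
    [1,0,0,0.02,0,0,0],
    [1,0,0,0,0,0,0],
  ],
)

```text
time: 10.45
eef_pos: [0.5286, 0.1906, 0.0791]
orientation: [-0.464, -3.107, 0.0]
force: [0.6, -0.2, -1.1]
grip_width: 0.225
gripper_force: 29.9
```

Call:
step_arm(
  deltas=[
    [1,0,0,0.02,0,0,0],
    [1,0,0,0,0,0,0],
  ],
)

```text
time: 10.65
eef_pos: [0.5286, 0.1906, 0.0781]
orientation: [-0.464, -3.107, 0.0]
force: [0.6, 0.4, -1.0]
grip_width: 0.224
gripper_force: 29.9
```

Call:
step_arm(
  deltas=[
    [1,0,0,0.02,0,0,0],
    [1,0,0,0,0,0,0],
  ],
)

```text
time: 10.85
eef_pos: [0.5289, 0.1906, 0.0777]
orientation: [0.464, 3.107, 0.0]
force: [-1.4, -0.4, 2.4]
grip_width: 0.224
gripper_force: 29.9
```

Touched the bar at tip height of about 0.038, with roughly 3 N. Now dragging the shuttle toward -y.

Call:
step_arm(
  deltas=[
    [1,0.002,-0.05,0,0,0,0],
    [1,0.002,-0.05,0,0,0,0],
    [1,0.002,-0.05,0,0,0,0],
    [1,0.002,-0.05,0,0,0,0],
  ],
)

```text
time: 11.25
eef_pos: [0.5259, 0.1813, 0.0777]
orientation: [0.464, 3.106, 0.001]
force: [1.0, 4.5, 4.0]
grip_width: 0.222
gripper_force: 29.9
```

Call:
step_arm(
  deltas=[
    [1,0.003,-0.06,0,0,0,0],
    [1,0.003,-0.06,0,0,0,0],
    [1,0.003,-0.06,0,0,0,0],
    [1,0.003,-0.06,0,0,0,0],
  ],
)

```text
time: 11.65
eef_pos: [0.5217, 0.1697, 0.0776]
orientation: [0.464, 3.106, 0.001]
force: [2.3, 4.8, 5.3]
grip_width: 0.223
gripper_force: 30.0
```

Call:
step_arm(
  deltas=[
    [1,0.002,-0.04,0,0,0,0],
    [1,0.002,-0.04,0,0,0,0],
    [1,0,0,0,0,0,0],
  ],
)

```text
time: 11.95
eef_pos: [0.5203, 0.1657, 0.0776]
orientation: [0.465, 3.106, -0.0]
force: [1.2, 3.1, 5.5]
grip_width: 0.225
gripper_force: 29.9
```

Call:
step_arm(
  deltas=[
    [1,0.002,-0.04,0,0,0,0],
    [1,0.002,-0.04,0,0,0,0],
    [1,0,0,0,0,0,0],
  ],
)

```text
time: 12.25
eef_pos: [0.5187, 0.1617, 0.0773]
orientation: [0.464, 3.107, -0.001]
force: [2.1, 1.6, 4.3]
grip_width: 0.225
gripper_force: 29.9
```

Call:
step_arm(
  deltas=[
    [1,0.002,-0.04,0,0,0,0],
    [1,0.002,-0.04,0,0,0,0],
    [1,0,0,0,0,0,0],
  ],
)

```text
time: 12.55
eef_pos: [0.5167, 0.1578, 0.0766]
orientation: [-0.464, -3.106, 0.002]
force: [3.1, -0.4, -0.6]
grip_width: 0.226
gripper_force: 29.9
```

The vertical load vanished, so the tip is over the hidden hole. I'll move a little further and probe down.

Call:
step_arm(
  deltas=[
    [1,0.002,-0.03,0,0,0,0],
    [1,0,0,0.02,0,0,0],
    [1,0,0,0.02,0,0,0],
    [1,0,0,0,0,0,0],
  ],
)

```text
time: 12.95
eef_pos: [0.5163, 0.157, 0.0748]
orientation: [-0.464, -3.106, 0.001]
force: [2.3, -0.0, -1.3]
grip_width: 0.223
gripper_force: 29.9
```

Call:
step_arm(
  deltas=[
    [1,0,0,0.02,0,0,0],
    [1,0,0,0.02,0,0,0],
    [1,0,0,0,0,0,0],
  ],
)

```text
time: 13.25
eef_pos: [0.5164, 0.1571, 0.0729]
orientation: [-0.464, -3.106, 0.0]
force: [1.9, 0.0, -1.5]
grip_width: 0.225
gripper_force: 29.9
```

Call:
step_arm(
  deltas=[
    [1,0,0,0.02,0,0,0],
    [1,0,0,0.02,0,0,0],
    [1,0,0,0.02,0,0,0],
  ],
)

```text
time: 13.55
eef_pos: [0.5165, 0.1572, 0.07]
orientation: [-0.464, -3.107, 0.0]
force: [0.7, 0.6, -0.6]
grip_width: 0.222
gripper_force: 29.9
```

Call:
step_arm(
  deltas=[
    [1,0,0,0.02,0,0,0],
    [1,0,0,0.02,0,0,0],
    [1,0,0,0.02,0,0,0],
  ],
)

```text
time: 13.85
eef_pos: [0.5165, 0.1571, 0.067]
orientation: [-0.464, -3.107, 0.0]
force: [1.1, 0.0, -0.3]
grip_width: 0.222
gripper_force: 29.9
```

Call:
step_arm(
  deltas=[
    [1,0,0,0.02,0,0,0],
    [1,0,0,0.02,0,0,0],
    [1,0,0,0.02,0,0,0],
  ],
)

```text
time: 14.15
eef_pos: [0.5166, 0.1572, 0.0641]
orientation: [-0.464, -3.107, 0.0]
force: [0.4, -0.1, -1.1]
grip_width: 0.225
gripper_force: 29.9
```

Call:
step_arm(
  deltas=[
    [1,0,0,0.02,0,0,0],
    [1,0,0,0.02,0,0,0],
    [1,0,0,0,0,0,0],
  ],
)

```text
time: 14.45
eef_pos: [0.5165, 0.1571, 0.062]
orientation: [-0.464, -3.107, 0.0]
force: [0.2, -0.2, -1.3]
grip_width: 0.219
gripper_force: 29.9
```

Sliding freely, with 4 mm left to seat.

Call:
step_arm(
  deltas=[
    [1,0,0,0.02,0,0,0],
    [1,0,0,0.02,0,0,0],
    [1,0,0,0,0,0,0],
  ],
)

```text
time: 14.75
eef_pos: [0.5166, 0.1572, 0.0601]
orientation: [-0.464, -3.107, 0.0]
force: [1.3, 0.8, -0.7]
grip_width: 0.221
gripper_force: 29.9
```

Call:
step_arm(
  deltas=[
    [1,0,0,0.015,0,0,0],
    [1,0,0,0.015,0,0,0],
    [1,0,0,0,0,0,0],
  ],
)

```text
time: 15.05
eef_pos: [0.5166, 0.1572, 0.0586]
orientation: [-0.464, -3.107, 0.0]
force: [0.3, -1.3, -1.1]
grip_width: 0.229
gripper_force: 29.9
```

Call:
step_arm(
  deltas=[
    [1,0,0,0.01,0,0,0],
    [1,0,0,0,0,0,0],
  ],
)

```text
time: 15.25
eef_pos: [0.5166, 0.1572, 0.0582]
orientation: [-0.464, -3.107, 0.0]
force: [0.4, 0.1, -1.5]
grip_width: 0.222
gripper_force: 29.9
```

Call:
step_arm(
  deltas=[
    [1,0,0,0.01,0,0,0],
    [1,0,0,0,0,0,0],
  ],
)

```text
time: 15.45
eef_pos: [0.5167, 0.1572, 0.0578]
orientation: [-0.464, -3.107, 0.0]
force: [0.3, 0.1, 0.7]
grip_width: 0.225
gripper_force: 29.9
```

Call:
step_arm(
  deltas=[
    [1,0,0,0.01,0,0,0],
    [1,0,0,0,0,0,0],
    [1,0,0,0,0,0,0],
  ],
)

```text
time: 15.75
eef_pos: [0.5167, 0.1572, 0.0578]
orientation: [0.464, 3.107, -0.0]
force: [-2.5, -1.6, 5.9]
grip_width: 0.222
gripper_force: 29.9
```

Seated (about 6 N, no further motion). Releasing slowly and then retreating.

Call:
step_arm(
  deltas=[
    [0.7,0,0,0,0,0,0],
    [0.6,0,0,0,0,0,0],
    [0.5,0,0,0,0,0,0],
    [0.5,0,0,0,0,0,0],
  ],
)

```text
time: 16.15
eef_pos: [0.5166, 0.1571, 0.0571]
orientation: [-0.464, -3.107, -0.0]
force: [0.2, 0.3, 0.5]
grip_width: 0.501
gripper_force: 0.0
```

Call:
step_arm(
  deltas=[
    [0.5,0,0,-0.1,0,0,0],
    [0.5,0,0,-0.2,0,0,0],
    [0.5,0,0,-0.4,0,0,0],
    [0.5,0,0,-0.6,0,0,0],
    [0.5,0,0,-0.6,0,0,0],
    [0.5,0,0,0,0,0,0],
    [0.5,0,0,0,0,0,0],
  ],
)

```text
time: 16.85
eef_pos: [0.5173, 0.1572, 0.1535]
orientation: [0.464, 3.105, 0.001]
force: [0.1, -0.2, -0.4]
grip_width: 0.499
gripper_force: 0.0
```

```bash
python3 - <<'E'
from m import *
s=r.read_state();print(s["eef_pos"],s["force"])
a=[]
for n,h in(("wrist",140),("side",60)):
    im,K,W=cap(n,n+"9");u,v=proj(K,W,[.5167,.1572,.088]).astype(int);print(n,u,v)
    print([tuple(proj(K,W,[.5167,.1572,z]).round(1)) for z in(.048,.088)])
    u=int(np.clip(u,h,560-h));v=int(np.clip(v,h,420-h));print(u-h,v-h)
    a.append(cv2.resize(im[v-h:v+h,u-h:u+h],(400,400),interpolation=2))
cv2.imwrite("pics/n9.png",np.hstack(a))
E
```

```text
[0.51730236 0.15723429 0.15348557] [ 0.11436764 -0.17948587 -0.40575086]
wrist 286 225
[(np.float64(286.0), np.float64(209.1)), (np.float64(286.2), np.float64(225.7))]
146 85
side 223 185
[(np.float64(224.6), np.float64(200.3)), (np.float64(223.6), np.float64(186.0))]
163 125
```

View pics/n9.png

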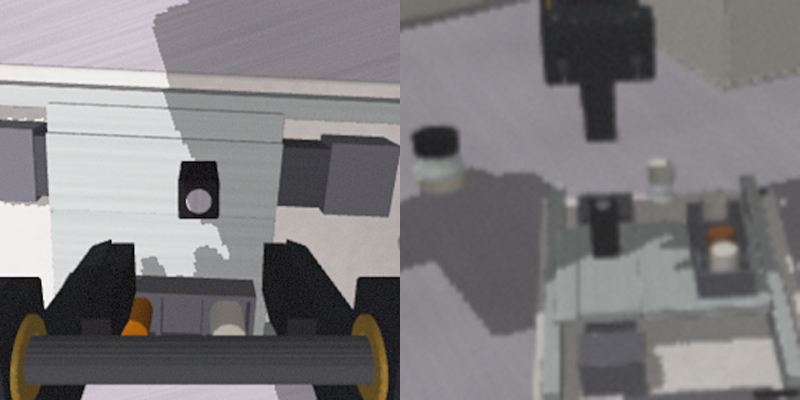

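The pin stands upright, with its head flush on the plate (wrist crop about (198,190)). The fingers are clear above it, and the vial and jar are in place.

```bash
python3 -c "
from rig import r
print(r.job_done())"
```

```text
the job is handed in; nothing more can be done
None
```

The lock pin is threaded through the shuttle plate and the hidden bar hole, its head seated on the plate at about 6 N, and released; I handed the job in at about 17 s, though the interface gave no verdict.

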